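# Park the labware on the board in order of height

## Robot

A 6-joint arm with a two-finger parallel gripper is mounted at the origin on a cart in front of the work surface, level with it; the furniture and walls round the work are solid. World frame = base frame: x ahead of the robot, y to its left, z up, the work surface at z = 0. Lengths are in m, angles in rad, forces in N, time in s.
With the tool pointing down it reaches from about 0.35 to 0.85 m from the base axis. Payload 8.1 kg.
Tool frame: the origin (TCP) lies midway between the tips of the shut fingers; the grasp point (between the pads) lies 19 mm behind it; z points along the fingers, y is the line along which they close (so a half turn about z gives the same grasp; the last joint's range is limited). The gripper opens to 93 mm and grips with 3 to 60 N. Pads are 15 mm wide; open, the fingers measure 128 mm over their backs; the gripper's body (75 mm by 188 mm) begins 65 mm behind the grasp point.
Start: joints at [-1.429, 0.13, 1.488, -0, 1.523, -0.085], TCP at [0.135, -0.585, 0.219] pointing down, gripper open.
Joint ranges: [-2.96, 2.96], [-0.89, 2.26], [0.02, 2.5], [-1.34, 4.48], [0, 2.73], [-2.66, 2.66]. Speed limits (rad/s): [2.39, 2.39, 2.79, 3.14, 3.14, 3.14].

## Interface

Orientations are given as a rotation vector (axis times angle).
In Python, from plant import read_state, read_camera, camera_model, close_job gives the robot as it stands. The module is installed in compiled form; this text tells all that it offers.
- The arm moves only by the tool carry_out, never from a script. Its argument "moves" is a list of rows, each an object of numbers: "jaw": the finger opening in m, from 0 to 0.093; "dx", "dy", "dz": the shift along the tool's x, y, z in m; "yaw": the turn about the tool's z in rad. In form: [{"jaw": .., "dx": .., "dy": .., "dz": .., "yaw": ..}, ...]. A call has 1 to 8 rows; each row shifts and turns the commanded pose from where the row before left it, along the tool's axes as they then stand; what a row does not reach is not made up. A row lasts 1/8 s, in which the tool goes at most 62.5 mm and 10.7 degrees, less where a joint would pass 70% of its speed; a pose out of reach is approached as far as the arm can. A call is refused whole if a number of a shift passes 0.0625 or a number of a turn 0.188, either way. A call with a gripper value outside its range is refused whole. The fingers move at their own pace and stop on an object; "grip_force" is the grip in N (left out, the last holds). Time passes only in rows, so rows that do not move let the fingers close. It gives the time, the measured TCP pose, the force, the opening and the grip force at its end, in the units of the state.
- read_state(): the state, without advancing time (a new reading comes with each control period).
- read_camera(name): name is "side" or "top"; returns the picture (400x640x3 uint8, red, green, blue); there is no depth.
- camera_model(name): a dict with "camera_matrix" (3x3 intrinsics, pixels), "view" (4x4, takes a point from world to camera coordinates). Camera axes: x right, y up, looking along -z (the intrinsics and any distortion apply to the point x, -y, -z); pixel columns grow to the right and rows downward; lengths in m; the calibration is good to about 2 mm. A picture is of the moment at which its call begins. camera_model takes no time and is no camera call.
- close_job(): hands the job in; it is judged then, once.
The state is a dict: "t": time; "q": joint angles; "dq": joint speeds; "joint_torque": joint torques, N m; "tool_pos": TCP position; "orientation": TCP orientation; "force": force on the tool from outside, world axes, zero at the start; "wrist_torque": the same for the moment, N m; "opening": finger opening in m; "gripper_force": force on a finger pad.
Only numpy, scipy, OpenCV 4.12 (cv2) and the standard library are available. Lean on these libraries where they do the work, as an engineer would, in place of code of your own. Each camera call takes 0.05 s, during which the arm holds its last target. There are 200 camera calls.

## Task

Line up the two white bottles, the glass beaker and the petri dish on the four round mats of the aluminium board in order of height, one standing centred on each mat: the tallest on the mat beside the tall white end plate, the lowest on the mat at the other end. Keep them all upright, and leave the small vial that stands among them where it is.

Things in the scene. Friction and masses are not known exactly. Their poses are not given: they have to be found in the camera images.
- large_bottle: the larger white plastic reagent bottle with ribbed white screw cap, the tallest of the four things: body 67 mm across and straight up to about 140 mm, cap 51 mm across from 170 to 205 mm, 205 mm tall overall, 0.3 to 0.55 kg, loose. Origin at the centre of its underside, z up its axis. Any grasp yaw will do.
- small_bottle: the smaller white plastic reagent bottle of the same form, the second tallest: body 55 mm across and straight up to about 105 mm, cap 42 mm across from 126 to 150 mm, 150 mm tall overall, 0.12 to 0.21 kg, loose. Origin at the centre of its underside, z up its axis.
- beaker: the clear glass beaker, empty and open at the top, the third tallest: 52 mm across, 67 mm tall, under 0.1 kg, loose. Origin at the centre of its underside, z up its axis. Can be gripped round the outside. (The four things start in a loose row between robot and board, in any order, centres 170 mm or more apart.)
- petri_dish: the flat, round, whitish covered petri dish, the lowest: 58 to 62 mm across, 12 to 14 mm tall, about 0.04 kg, loose. Origin at the centre of its underside, z up.
- end_plate: white upright plate, 80 mm wide, 4 mm thick and 90 mm tall, fixed at one end of the aluminium parking board; at some starts at the board's left (+y) end, at others at its right (-y) end, 62 mm beyond the centre of the last mat. The other end has only a low white lip 8 mm tall. Origin at the centre of its underside; its y axis runs along the board.
- sample_vial: bystander: small glass sample vial with black cap, 23 mm across, 56 mm tall, loose, standing among the four things near the middle of the front row; it stays where it is. Origin at the centre of its underside.
- mat_0: the leftmost (+y) mat of the row of four equal, round, flat black mats on the aluminium parking board (board 100 x 450 x 4 mm, fixed). Mat 84 mm across, 2 mm thick, neighbouring centres 100 mm apart, top 6 mm above the worktop. Origin at the centre of its underside, 4 mm above the worktop; y runs along the row to the left, x away from the robot, across the row.
- mat_1: the second mat from the left of the row of four equal, round, flat black mats on the aluminium parking board (board 100 x 450 x 4 mm, fixed). Mat 84 mm across, 2 mm thick, neighbouring centres 100 mm apart, top 6 mm above the worktop. Origin at the centre of its underside, 4 mm above the worktop; y runs along the row to the left, x away from the robot, across the row.
- mat_2: the third mat from the left of the row of four equal, round, flat black mats on the aluminium parking board (board 100 x 450 x 4 mm, fixed). Mat 84 mm across, 2 mm thick, neighbouring centres 100 mm apart, top 6 mm above the worktop. Origin at the centre of its underside, 4 mm above the worktop; y runs along the row to the left, x away from the robot, across the row.
- mat_3: the rightmost (-y) mat of the row of four equal, round, flat black mats on the aluminium parking board (board 100 x 450 x 4 mm, fixed). Mat 84 mm across, 2 mm thick, neighbouring centres 100 mm apart, top 6 mm above the worktop. Origin at the centre of its underside, 4 mm above the worktop; y runs along the row to the left, x away from the robot, across the row.

How it is judged:
By the outcome, as a careful person would: the job done as asked, in the order asked, and still so for the second after the job is handed in, with the robot touching nothing.
It also fails if it takes over 128 s, if anything falls off the work surface, if the arm or the gripper's body presses on something with over 40 N, if the wrist force passes 120 N, or if a joint passes its speed limit or range.

## Working session

There is one attempt and no reset: what is moved stays moved. The work goes in short steps, Python scripts to look and compute and a tool call to move; the robot and the scene stay as the last step left them, time stands still between calls to the robot, and variables do not carry over. Pictures are saved under pics/ and viewed, at most 14 in all, crops included, and the job is handed in when it is done.

Besides the shell and the picture viewer there is one more tool, called after "Request:" as name(argument=value, ...), one argument or row to a line, values as JSON. carry_out: Moves the arm, as the interface text tells. Its arguments: {"type":"object","properties":{"moves":{"type":"array","items":{"type":"object","properties":{"jaw":{"type":"number"},"dx":{"type":"number"},"dy":{"type":"number"},"dz":{"type":"number"},"yaw":{"type":"number"}}}},"grip_force":{"type":"number"}},"required":["moves"]}

```bash
mkdir -p pics; cat > h.py <<'E'
import numpy as np,cv2
from plant import *
def snap(n,f):
    im=read_camera(n); cv2.imwrite('pics/'+f,im[:,:,::-1]); return im
def proj(n,P):
    m=camera_model(n);P=np.atleast_2d(P);V=np.array(m['view']);c=P@V[:3,:3].T+V[:3,3]
    c=c*[1,-1,-1];p=c@np.array(m['camera_matrix']).T;return p[:,:2]/p[:,2:]
def unproj(n,uv,z):
    m=camera_model(n);V=np.array(m['view']);R=V[:3,:3];o=-R.T@V[:3,3]
    uv=np.atleast_2d(uv);d=np.c_[uv,np.ones(len(uv))]@np.linalg.inv(np.array(m['camera_matrix'])).T
    d=(d*[1,-1,-1])@R;return o+d*((z-o[2])/d[:,2])[:,None]
E
python3 - <<'E'
from h import *
for n in('top','side'):
    snap(n,n+'0.png');m=camera_model(n);V=np.array(m['view']);print(n,{k:v for k,v in m.items() if k!='view'},-V[:3,:3].T@V[:3,3],V[:3,:3])
s=read_state();print({k:np.round(v,3) for k,v in s.items()})
E
```

```text
top {'camera_matrix': array([[381.15611689,   0.        , 322.57444976],
       [  0.        , 381.15611689, 198.92700394],
       [  0.        ,   0.        ,   1.        ]])} [0.38174947 0.02066203 1.18163325] [[-0.01582196 -0.99987319  0.00180893]
 [ 0.98687316 -0.01532539  0.16076847]
 [-0.16072036  0.00432885  0.98699049]]
side {'camera_matrix': array([[404.78172176,   0.        , 315.72251035],
       [  0.        , 404.78172176, 196.63846722],
       [  0.        ,   0.        ,   1.        ]])} [0.52895924 0.81370607 0.58102224] [[-0.99861625 -0.05221416 -0.00626699]
 [ 0.02451613 -0.56764943  0.82290527]
 [-0.04652476  0.82161293  0.56814403]]
{'t': np.float64(0.1), 'q': array([-1.429,  0.131,  1.489, -0.   ,  1.523, -0.085]), 'dq': array([ 0.001, -0.002, -0.003, -0.002, -0.   , -0.001]), 'joint_torque': array([ 1.0000e-03, -5.6134e+01, -4.9310e+01,  7.7000e-02,  2.9000e-02,
       -0.0000e+00]), 'tool_pos': array([ 0.135, -0.584,  0.218]), 'orientation': array([-3.12 , -0.355,  0.   ]), 'force': array([ 0.246, -1.122, -1.057]), 'wrist_torque': array([ 0.002,  0.009, -0.045]), 'gripper_force': np.float64(0.0), 'opening': np.float64(0.093)}
```

View pics/top0.png

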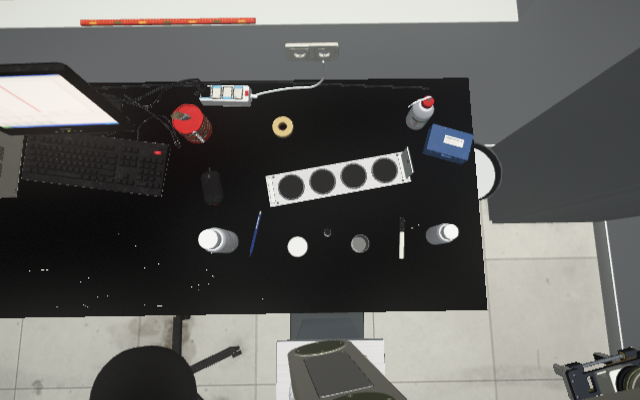

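View pics/side0.png

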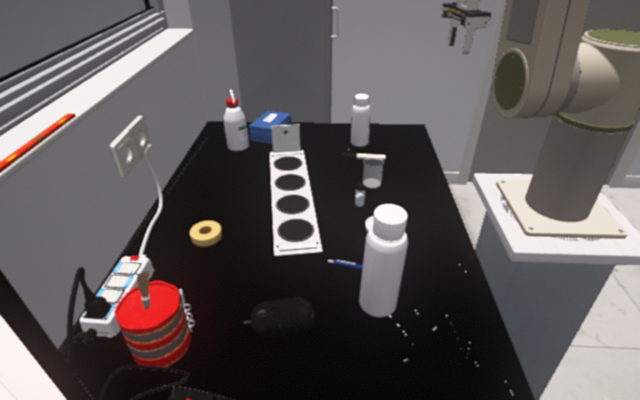

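The end plate is at the right (-y) end, with mats at about (291,187), (322,181), (353,176) and (384,170). The large bottle is at left with its cap near (209,240), the small bottle at right with its cap near (449,232). The dish is at (297,246), the beaker at (360,243) and the vial at (327,232).

```bash
python3 - <<'E'
from h import *
im=cv2.imread('pics/top0.png')
c=im[135:265,190:470];cv2.imwrite('pics/c1.png',cv2.resize(c,None,fx=2.85,fy=2.85,interpolation=cv2.INTER_CUBIC))
a=cv2.resize(np.hstack([im[220:265,190:245],im[220:265,275:330],im[220:265,335:390],im[220:265,415:470]]),None,fx=3.6,fy=3.6,interpolation=cv2.INTER_CUBIC)
cv2.imwrite('pics/c2.png',a)
g=cv2.cvtColor(im,cv2.COLOR_BGR2GRAY)
# mats: dark blobs in board
b=(g<90).astype(np.uint8)
n,l,st,ce=cv2.connectedComponentsWithStats(b)
M=[]
for i in range(1,n):
    if 300<st[i,4]<900 and 160<ce[i,1]<200 and 270<ce[i,0]<400: M.append(ce[i]);print(st[i],ce[i])
M=np.array(M)
if len(M): print(unproj('top',M,.006))
for thr in(150,200):
  n,l,st,ce=cv2.connectedComponentsWithStats((g>thr).astype(np.uint8))
  for i in range(1,n):
    if st[i,4]>20 and 215<ce[i,1]<265: print(thr,st[i],ce[i])
E
```

```text
[373 159  24  24 437] [384.27002288 169.90846682]
[342 164  24  23 437] [353.24256293 175.47826087]
[311 170  24  24 441] [322.13605442 181.10884354]
[279 175  25  25 452] [290.74336283 186.73451327]
[[ 0.66320534 -0.18122435  0.006     ]
 [ 0.64668216 -0.08249315  0.006     ]
 [ 0.63005165  0.01598668  0.006     ]
 [ 0.6135362   0.11485917  0.006     ]]
150 [438 224  20  18 256] [448.19921875 231.6640625 ]
150 [198 228  28  23 453] [211.10816777 238.81898455]
150 [399 232   5  27 119] [401.23529412 245.54621849]
150 [288 236  19  21 312] [297.07692308 246.23397436]
200 [ 482  200  114   58 3483] [534.9672696  239.01866207]
200 [439 224  19  17 206] [449.16990291 231.36407767]
200 [198 229  25  22 362] [209.35359116 238.78453039]
200 [400 232   4  26  92] [401.33695652 243.73913043]
200 [288 237  19  19 286] [297.12237762 246.16433566]
200 [494 261  17  11  56] [501.17857143 263.35714286]
```

View pics/c2.png

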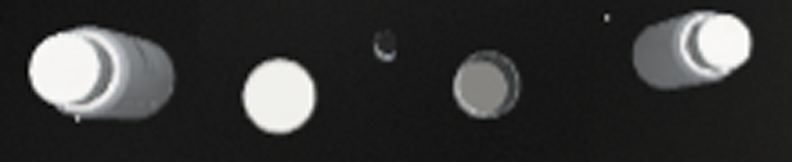

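Crop c2 shows the large bottle's cap at about (208.1,238.9), the dish at (297.3,246.3), the beaker rim at (360.8,243.2), the vial at (327,233) and the small bottle's cap at (450.5,231.4).

```bash
cat >> h.py <<'E'
from scipy.spatial.transform import Rotation as Ro
ROW=np.array([-.165,.9863]);ROW/=np.linalg.norm(ROW)
def go(x,y,z):
    s=read_state();R=Ro.from_rotvec(s['orientation']).as_matrix();p=np.array(s['tool_pos'])
    a=np.arctan2(R[1,1],R[0,1]);t=np.arctan2(-ROW[0],ROW[1]);w=(t-a+np.pi)%(2*np.pi)-np.pi
    d=np.array([x,y])-p[:2];print('t',s['t'],'row dx %.4f dy %.4f dz %.4f yaw %.4f'%(d@ROW,d@[ROW[1],-ROW[0]],p[2]-z,-w),'tilt',np.round(R[:2,2],3),'pos',np.round(p,4),'F',np.round(s['force'],1),'op',s['opening'],s['gripper_force'])
E
python3 - <<'E'
from h import *
im=cv2.imread('pics/top0.png');g=cv2.cvtColor(im,cv2.COLOR_BGR2GRAY)
for thr in(225,235,240):
  n,l,st,ce=cv2.connectedComponentsWithStats((g>thr).astype(np.uint8))
  print(thr,[(list(st[i,2:]),ce[i].round(1)) for i in range(1,n) if st[i,4]>60 and 215<ce[i,1]<260 and ce[i,0]<470])
E=dict(large=((208.1,238.9),.205,.0255),small=((450.6,231.4),.150,.021),dish=((297.3,246.2),.012,.03),beaker=((360.8,243.2),.067,.026),vial=((327,232.5),.03,.0115))
th=np.linspace(0,2*np.pi,60)
S=cv2.resize(cv2.imread('pics/side0.png'),None,fx=3,fy=3);T=cv2.resize(im,None,fx=3,fy=3)
C={}
for k,(uv,z,r) in E.items():
  p=unproj('top',[uv],z)[0];print(k,p.round(4))
  Z={'large':[(0,.0335),(.14,.0335),(.17,.0255),(.205,.0255)],'small':[(0,.0275),(.105,.0275),(.126,.021),(.15,.021)]}.get(k,[(0,r),({'dish':.013,'beaker':.067,'vial':.056}[k],r)])
  for zz,rr in Z:
    q=np.c_[p[0]+rr*np.cos(th),p[1]+rr*np.sin(th),zz+0*th]
    for n,I in(('side',S),('top',T)):
      cv2.polylines(I,[np.int32(proj(n,q)*3+1)],True,(0,0,255),1)
cv2.imwrite('pics/o1.png',np.vstack([np.hstack([S[270:600,1000:1300],S[560:960,1000:1300][:330],]),T[660:800,585:1385][:, :600]]))
print(S.shape)
E
```

```text
225 [([np.int32(14), np.int32(15), np.int32(153)], array([450.6, 231.2])), ([np.int32(18), np.int32(20), np.int32(269)], array([207.5, 238.5])), ([np.int32(4), np.int32(25), np.int32(78)], array([401.5, 244.9])), ([np.int32(19), np.int32(18), np.int32(271)], array([297.2, 246.4]))]
235 [([np.int32(14), np.int32(14), np.int32(146)], array([450.7, 231.1])), ([np.int32(18), np.int32(18), np.int32(259)], array([207.4, 238.7])), ([np.int32(18), np.int32(18), np.int32(247)], array([297.4, 246.3]))]
240 [([np.int32(14), np.int32(13), np.int32(138)], array([450.9, 231.1])), ([np.int32(18), np.int32(18), np.int32(256)], array([207.4, 238.6]))]
large [0.442 0.31  0.205]Traceback (most recent call last):
  File "<stdin>", line 12, in <module>
KeyError: 'large'
```

Request:
carry_out(
  moves=[
    {"dz": -0.06,"yaw": -0.18},
    {"dz": -0.06,"yaw": -0.18},
    {"dz": -0.05,"yaw": -0.18},
    {"yaw": -0.18},
    {"yaw": -0.18},
    {"yaw": -0.18},
    {"yaw": -0.18},
    {"yaw": -0.18},
  ],
)

```text
invalid input at $.moves[0]: expected keys jaw, dx, dy, dz, yaw
```

```bash
python3 -c "
from h import *
go(.46,-.3,.3)"
```

```text
t 0.1 row dx 0.2266 dy 0.3676 dz -0.0823 yaw -1.5097 tilt [-0.     0.002] pos [ 0.1349 -0.5841  0.2177] F [ 0.2 -1.1 -1.1] op 0.09298991486763779 0.0
```

```bash
python3 - <<'E'
from h import *
im=cv2.imread('pics/top0.png')
E=dict(large=((207.7,238.7),.205),small=((450.7,231.2),.150),dish=((297.3,246.3),.012),beaker=((360.8,243.2),.067),vial=((327,232.5),.03))
ZZ=dict(large=[(0,.0335),(.14,.0335),(.17,.0255),(.205,.0255)],small=[(0,.0275),(.105,.0275),(.126,.021),(.15,.021)],dish=[(0,.03),(.013,.03)],beaker=[(0,.026),(.067,.026)],vial=[(0,.0115),(.056,.0115)])
th=np.linspace(0,2*np.pi,60)
S=cv2.resize(cv2.imread('pics/side0.png'),None,fx=3,fy=3);T=cv2.resize(im,None,fx=3,fy=3)
for k,(uv,z) in E.items():
  p=unproj('top',[uv],z)[0];print(k,p.round(4))
  for zz,rr in ZZ[k]:
    q=np.c_[p[0]+rr*np.cos(th),p[1]+rr*np.sin(th),zz+0*th]
    for n,I in(('side',S),('top',T)):
      cv2.polylines(I,[np.int32(proj(n,q)*3+1)],True,(0,0,255),1)
cv2.imwrite('pics/o1.png',np.vstack([np.hstack([S[270:600,1000:1300],S[610:960,1000:1300][:330],]),T[660:800,1000:1600][:,:600]]))
E
```

```text
large [0.4425 0.311  0.205 ]
small [ 0.4559 -0.3292  0.15  ]
dish [0.4272 0.0948 0.012 ]
beaker [ 0.4311 -0.0933  0.067 ]
vial [0.4664 0.0039 0.03  ]
```

View pics/o1.png

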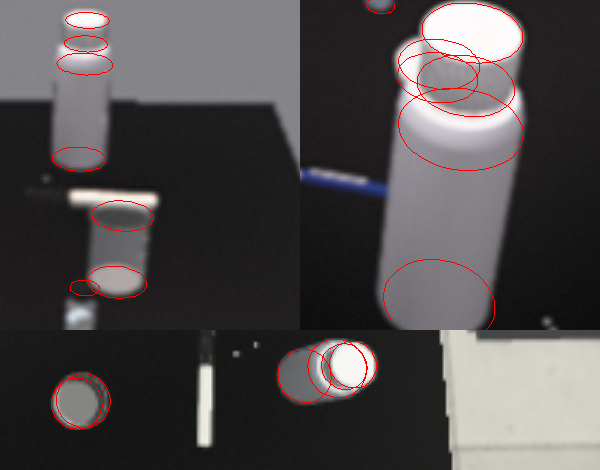

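Request:
carry_out(
  moves=[
    {"jaw": 0.093,"dx": 0,"dy": 0,"dz": -0.06,"yaw": -0.18},
    {"jaw": 0.093,"dx": 0,"dy": 0,"dz": -0.06,"yaw": -0.18},
    {"jaw": 0.093,"dx": 0,"dy": 0,"dz": -0.06,"yaw": -0.18},
    {"jaw": 0.093,"dx": 0,"dy": 0,"dz": 0,"yaw": -0.18},
    {"jaw": 0.093,"dx": 0,"dy": 0,"dz": 0,"yaw": -0.18},
    {"jaw": 0.093,"dx": 0,"dy": 0,"dz": 0,"yaw": -0.18},
    {"jaw": 0.093,"dx": 0,"dy": 0,"dz": 0,"yaw": -0.18},
    {"jaw": 0.093,"dx": 0,"dy": 0,"dz": 0,"yaw": -0.18},
  ],
)

```text
t: 1.1
tool_pos: [0.1349, -0.5845, 0.398]
orientation: [-2.105, -2.331, -0.001]
force: [0.0, -0.3, -0.5]
opening: 0.0929
gripper_force: 0.0
```

```bash
python3 -c "
from h import *
go(.46,-.3,.3);print(read_state()['q'])"
```

```text
t 1.1 row dx 0.2269 dy 0.3676 dz 0.0980 yaw -0.0638 tilt [-0.     0.001] pos [ 0.1349 -0.5845  0.398 ] F [ 0.  -0.3 -0.5] op 0.0928518799491006 0.0
[-1.42939427e+00  1.32720599e-01  1.16214078e+00 -5.62831716e-06
  1.84786691e+00 -1.53131507e+00]
```

The overlays fit both bottles and the beaker in both views within about a pixel. I start with the small bottle, since it is nearest.

Request:
carry_out(
  moves=[
    {"jaw": 0.093,"dx": 0,"dy": 0,"dz": 0,"yaw": -0.064},
    {"jaw": 0.093,"dx": 0.033,"dy": 0.06,"dz": 0.01,"yaw": 0},
    {"jaw": 0.093,"dx": 0.033,"dy": 0.06,"dz": 0.02,"yaw": 0},
    {"jaw": 0.093,"dx": 0.033,"dy": 0.06,"dz": 0.02,"yaw": 0},
    {"jaw": 0.093,"dx": 0.033,"dy": 0.06,"dz": 0.02,"yaw": 0},
    {"jaw": 0.093,"dx": 0.033,"dy": 0.06,"dz": 0.02,"yaw": 0},
    {"jaw": 0.093,"dx": 0.033,"dy": 0.058,"dz": 0.02,"yaw": 0},
    {"jaw": 0.093,"dx": 0,"dy": 0,"dz": 0,"yaw": 0},
  ],
)

```text
t: 2.1
tool_pos: [0.4215, -0.3576, 0.299]
orientation: [-2.027, -2.395, -0.002]
force: [0.2, -0.4, 1.3]
opening: 0.0931
gripper_force: 0.0
```

```bash
python3 -c "
from h import *
go(.456,-.3292,.078)"
```

```text
t 2.1 row dx 0.0224 dy 0.0387 dz 0.2210 yaw -0.0000 tilt [-0.002  0.004] pos [ 0.4215 -0.3576  0.299 ] F [ 0.2 -0.4  1.3] op 0.09306239710869607 0.0
```

Request:
carry_out(
  moves=[
    {"jaw": 0.093,"dx": 0.011,"dy": 0.019,"dz": 0,"yaw": 0},
    {"jaw": 0.093,"dx": 0.011,"dy": 0.019,"dz": 0,"yaw": 0},
    {"jaw": 0.093,"dx": 0,"dy": 0,"dz": 0.03,"yaw": 0},
    {"jaw": 0.093,"dx": 0,"dy": 0,"dz": 0.03,"yaw": 0},
    {"jaw": 0.093,"dx": 0,"dy": 0,"dz": 0,"yaw": 0},
  ],
)

```text
t: 2.72
tool_pos: [0.4515, -0.3333, 0.2389]
orientation: [-2.034, -2.387, 0.0]
force: [0.1, -0.7, 1.3]
opening: 0.0931
gripper_force: 0.0
```

```bash
python3 -c "
from h import *
go(.456,-.3292,.078)"
```

```text
t 2.725 row dx 0.0033 dy 0.0051 dz 0.1609 yaw -0.0067 tilt [-0.004  0.003] pos [ 0.4515 -0.3333  0.2389] F [ 0.1 -0.7  1.3] op 0.09311958084804192 0.0
```

Request:
carry_out(
  moves=[
    {"jaw": 0.093,"dx": 0.002,"dy": 0.004,"dz": 0.02,"yaw": 0},
    {"jaw": 0.093,"dx": 0,"dy": 0,"dz": 0.03,"yaw": 0},
    {"jaw": 0.093,"dx": 0,"dy": 0,"dz": 0.03,"yaw": 0},
    {"jaw": 0.093,"dx": 0,"dy": 0,"dz": 0.03,"yaw": 0},
    {"jaw": 0.093,"dx": 0,"dy": 0,"dz": 0.03,"yaw": 0},
    {"jaw": 0.093,"dx": 0,"dy": 0,"dz": 0.02,"yaw": 0},
    {"jaw": 0.093,"dx": 0,"dy": 0,"dz": 0,"yaw": 0},
    {"jaw": 0.093,"dx": 0,"dy": 0,"dz": 0,"yaw": 0},
  ],
)

```text
t: 3.72
tool_pos: [0.4579, -0.3317, 0.083]
orientation: [2.036, 2.39, -0.0]
force: [-0.2, -0.0, 0.6]
opening: 0.0931
gripper_force: 0.0
```

```bash
python3 -c "
from h import *
go(.456,-.3292,.078)"
```

```text
t 3.725 row dx 0.0028 dy -0.0015 dz 0.0050 yaw -0.0058 tilt [ 0.001 -0.001] pos [ 0.4579 -0.3317  0.083 ] F [-0.2 -0.   0.6] op 0.09311035995265088 0.0
```

Request:
carry_out(
  grip_force=20,
  moves=[
    {"jaw": 0.093,"dx": 0.003,"dy": -0.001,"dz": 0.004,"yaw": -0.005},
    {"jaw": 0.08,"dx": 0,"dy": 0,"dz": 0,"yaw": 0},
    {"jaw": 0.065,"dx": 0,"dy": 0,"dz": 0,"yaw": 0},
    {"jaw": 0.045,"dx": 0,"dy": 0,"dz": 0,"yaw": 0},
    {"jaw": 0.045,"dx": 0,"dy": 0,"dz": 0,"yaw": 0},
    {"jaw": 0.045,"dx": 0,"dy": 0,"dz": 0,"yaw": 0},
    {"jaw": 0.045,"dx": 0,"dy": 0,"dz": 0,"yaw": 0},
  ],
)

```text
t: 4.6
tool_pos: [0.4558, -0.3282, 0.0777]
orientation: [2.031, 2.397, 0.0]
force: [0.6, -0.0, -0.4]
opening: 0.0538
gripper_force: 20.0
```

Request:
carry_out(
  moves=[
    {"jaw": 0.045,"dx": 0,"dy": 0,"dz": -0.015,"yaw": 0},
    {"jaw": 0.045,"dx": 0,"dy": 0,"dz": -0.03,"yaw": 0},
    {"jaw": 0.045,"dx": 0,"dy": 0,"dz": -0.03,"yaw": 0},
    {"jaw": 0.045,"dx": 0,"dy": 0,"dz": -0.03,"yaw": 0},
    {"jaw": 0.045,"dx": 0,"dy": 0,"dz": 0,"yaw": 0},
    {"jaw": 0.045,"dx": 0,"dy": 0,"dz": 0,"yaw": 0},
  ],
)

```text
t: 5.35
tool_pos: [0.4553, -0.3279, 0.1817]
orientation: [-2.03, -2.396, -0.0]
force: [-0.7, 0.1, -1.4]
opening: 0.0535
gripper_force: 20.0
```

```bash
python3 -c "
from h import *
go(.6467,-.0825,.19)
snap('side','side1.png')"
```

```text
t 5.35 row dx 0.2104 dy 0.2292 dz -0.0083 yaw -0.0008 tilt [-0.001  0.001] pos [ 0.4553 -0.3279  0.1817] F [-0.7  0.1 -1.4] op 0.05352839845184925 19.995717099518515
```

View pics/side1.png

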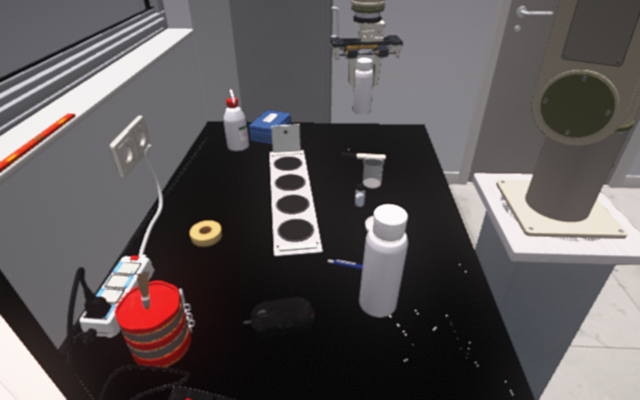

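The side picture shows the small bottle held upright at (363,85), well clear of the table. The other things are unmoved.

Request:
carry_out(
  moves=[
    {"jaw": 0.045,"dx": 0.03,"dy": 0.01,"dz": -0.02,"yaw": 0},
    {"jaw": 0.045,"dx": 0.04,"dy": 0.02,"dz": 0,"yaw": 0},
    {"jaw": 0.045,"dx": 0.04,"dy": 0.03,"dz": 0,"yaw": 0},
    {"jaw": 0.045,"dx": 0.04,"dy": 0.04,"dz": 0,"yaw": 0},
    {"jaw": 0.045,"dx": 0.04,"dy": 0.05,"dz": 0,"yaw": 0},
    {"jaw": 0.045,"dx": 0.02,"dy": 0.05,"dz": 0,"yaw": 0},
    {"jaw": 0.045,"dx": 0,"dy": 0.028,"dz": 0,"yaw": 0},
    {"jaw": 0.045,"dx": 0,"dy": 0,"dz": 0,"yaw": 0},
  ],
)

```text
t: 6.4
tool_pos: [0.6451, -0.0835, 0.1996]
orientation: [-2.026, -2.396, 0.003]
force: [-1.1, -0.5, -2.3]
opening: 0.0537
gripper_force: 20.0
```

Request:
carry_out(
  moves=[
    {"jaw": 0.045,"dx": 0,"dy": 0,"dz": 0.02,"yaw": 0},
    {"jaw": 0.045,"dx": 0,"dy": 0,"dz": 0.02,"yaw": 0},
    {"jaw": 0.045,"dx": 0,"dy": 0,"dz": 0,"yaw": 0},
  ],
)

```text
t: 6.78
tool_pos: [0.6422, -0.0848, 0.1586]
orientation: [-2.028, -2.392, 0.005]
force: [-0.5, 0.2, -1.0]
opening: 0.0537
gripper_force: 20.0
```

```bash
python3 -c "
from h import *
go(.6467,-.0825,.084)"
```

```text
t 6.775 row dx 0.0015 dy 0.0048 dz 0.0746 yaw -0.0016 tilt [-0.006  0.001] pos [ 0.6422 -0.0848  0.1586] F [-0.5  0.2 -1. ] op 0.05373720170440251 19.99560423893854
```

Request:
carry_out(
  moves=[
    {"jaw": 0.045,"dx": 0.001,"dy": 0.004,"dz": 0.025,"yaw": 0},
    {"jaw": 0.045,"dx": 0,"dy": 0,"dz": 0.025,"yaw": 0},
    {"jaw": 0.045,"dx": 0,"dy": 0,"dz": 0.01,"yaw": 0},
    {"jaw": 0.045,"dx": 0,"dy": 0,"dz": 0,"yaw": 0},
    {"jaw": 0.045,"dx": 0,"dy": 0,"dz": 0,"yaw": 0},
  ],
)

```text
t: 7.4
tool_pos: [0.6496, -0.0834, 0.1041]
orientation: [2.03, 2.395, 0.001]
force: [0.7, -1.5, -1.4]
opening: 0.0536
gripper_force: 20.0
```

```bash
python3 -c "
from h import *
go(.6467,-.0825,.084)
a=snap('side','side2.png');b=snap('top','top2.png')
cv2.imwrite('pics/j2.png',cv2.resize(np.vstack([a[60:260,220:440],b[120:260,260:480]]),None,fx=1.7,fy=1.7)[:,:,::-1])"
```

```text
t 7.4 row dx 0.0013 dy -0.0027 dz 0.0201 yaw -0.0009 tilt [ 0.002 -0.   ] pos [ 0.6496 -0.0834  0.1041] F [ 0.7 -1.5 -1.4] op 0.053564167300660714 19.995863066869788
```

View pics/j2.png

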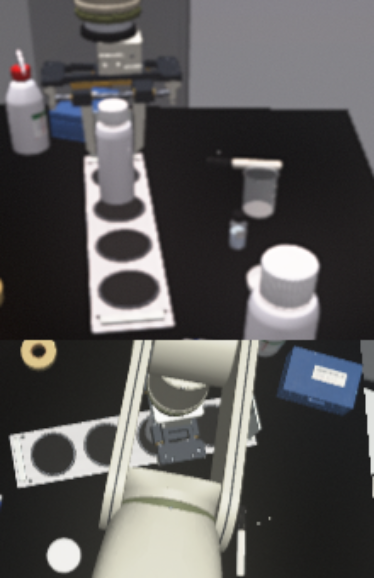

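The picture shows the bottle held upright over mat_2, with its base at about (117,200) in the crop.

Request:
carry_out(
  moves=[
    {"jaw": 0.045,"dx": 0.001,"dy": -0.001,"dz": 0.008,"yaw": 0},
    {"jaw": 0.045,"dx": 0,"dy": 0,"dz": 0.008,"yaw": 0},
    {"jaw": 0.045,"dx": 0,"dy": 0,"dz": 0,"yaw": 0},
    {"jaw": 0.045,"dx": 0,"dy": 0,"dz": 0,"yaw": 0},
    {"jaw": 0.045,"dx": 0,"dy": 0,"dz": 0,"yaw": 0},
    {"jaw": 0.045,"dx": 0,"dy": 0,"dz": 0,"yaw": 0},
  ],
)

```text
t: 8.25
tool_pos: [0.6479, -0.0823, 0.0869]
orientation: [2.031, 2.397, 0.0]
force: [-0.4, 0.1, -1.5]
opening: 0.0539
gripper_force: 20.0
```

```bash
python3 -c "
from h import *
go(.6467,-.0825,.0837)"
```

```text
t 8.25 row dx 0.0000 dy -0.0012 dz 0.0032 yaw -0.0008 tilt [ 0. -0.] pos [ 0.6479 -0.0823  0.0869] F [-0.4  0.1 -1.5] op 0.05394610503264316 19.995736900018528
```

Request:
carry_out(
  moves=[
    {"jaw": 0.045,"dx": 0,"dy": -0.001,"dz": 0.003,"yaw": 0},
    {"jaw": 0.045,"dx": 0,"dy": 0,"dz": 0,"yaw": 0},
    {"jaw": 0.06,"dx": 0,"dy": 0,"dz": 0,"yaw": 0},
    {"jaw": 0.09,"dx": 0,"dy": 0,"dz": 0,"yaw": 0},
    {"jaw": 0.09,"dx": 0,"dy": 0,"dz": 0,"yaw": 0},
    {"jaw": 0.09,"dx": 0,"dy": 0,"dz": 0,"yaw": 0},
    {"jaw": 0.09,"dx": 0,"dy": 0,"dz": -0.02,"yaw": 0},
    {"jaw": 0.09,"dx": 0,"dy": 0,"dz": -0.05,"yaw": 0},
  ],
)

```text
t: 9.25
tool_pos: [0.6447, -0.082, 0.1522]
orientation: [-2.028, -2.393, 0.004]
force: [1.0, -0.5, 0.5]
opening: 0.09
gripper_force: 0.0
```

Request:
carry_out(
  moves=[
    {"jaw": 0.09,"dx": 0,"dy": 0,"dz": -0.06,"yaw": 0},
    {"jaw": 0.09,"dx": 0,"dy": 0,"dz": -0.06,"yaw": 0},
    {"jaw": 0.09,"dx": 0.05,"dy": -0.01,"dz": -0.02,"yaw": 0},
    {"jaw": 0.09,"dx": 0.05,"dy": -0.02,"dz": 0,"yaw": 0},
    {"jaw": 0.09,"dx": 0.05,"dy": -0.02,"dz": 0,"yaw": 0},
    {"jaw": 0.09,"dx": 0.05,"dy": -0.02,"dz": 0,"yaw": 0},
    {"jaw": 0.09,"dx": 0.05,"dy": -0.02,"dz": 0,"yaw": 0},
    {"jaw": 0.09,"dx": 0,"dy": 0,"dz": 0,"yaw": 0},
  ],
)

```text
t: 10.25
tool_pos: [0.5155, 0.1523, 0.2959]
orientation: [2.025, 2.401, 0.004]
force: [0.9, -0.4, -1.0]
opening: 0.0901
gripper_force: 0.0
```

```bash
python3 -c "
from h import *
go(.4425,.311,.3)"
```

```text
t 10.25 row dx 0.1685 dy -0.0458 dz -0.0041 yaw 0.0037 tilt [0.002 0.001] pos [0.5155 0.1523 0.2959] F [ 0.9 -0.4 -1. ] op 0.09005980398380181 0.0
```

Request:
carry_out(
  moves=[
    {"jaw": 0.09,"dx": 0.05,"dy": -0.015,"dz": 0,"yaw": 0.003},
    {"jaw": 0.09,"dx": 0.05,"dy": -0.015,"dz": 0,"yaw": 0},
    {"jaw": 0.09,"dx": 0.04,"dy": -0.01,"dz": 0,"yaw": 0},
    {"jaw": 0.09,"dx": 0.028,"dy": -0.006,"dz": 0,"yaw": 0},
    {"jaw": 0.09,"dx": 0,"dy": 0,"dz": 0,"yaw": 0},
    {"jaw": 0.09,"dx": 0,"dy": 0,"dz": 0,"yaw": 0},
    {"jaw": 0.09,"dx": 0,"dy": 0,"dz": 0,"yaw": 0},
  ],
)

```text
t: 11.12
tool_pos: [0.445, 0.3066, 0.2939]
orientation: [2.036, 2.392, 0.0]
force: [0.2, -0.9, -0.9]
opening: 0.0898
gripper_force: 0.0
```

```bash
python3 -c "
from h import *
go(.4425,.311,.168)"
```

```text
t 11.125 row dx 0.0048 dy -0.0017 dz 0.1259 yaw -0.0053 tilt [ 0. -0.] pos [0.445  0.3066 0.2939] F [ 0.2 -0.9 -0.9] op 0.08979191212774258 0.0
```

Request:
carry_out(
  moves=[
    {"jaw": 0.09,"dx": 0.005,"dy": -0.002,"dz": 0.03,"yaw": -0.005},
    {"jaw": 0.09,"dx": 0,"dy": 0,"dz": 0.03,"yaw": 0},
    {"jaw": 0.09,"dx": 0,"dy": 0,"dz": 0.03,"yaw": 0},
    {"jaw": 0.09,"dx": 0,"dy": 0,"dz": 0.03,"yaw": 0},
    {"jaw": 0.09,"dx": 0,"dy": 0,"dz": 0.005,"yaw": 0},
    {"jaw": 0.09,"dx": 0,"dy": 0,"dz": 0,"yaw": 0},
    {"jaw": 0.09,"dx": 0,"dy": 0,"dz": 0,"yaw": 0},
    {"jaw": 0.09,"dx": 0,"dy": 0,"dz": 0,"yaw": 0},
  ],
)

```text
t: 12.12
tool_pos: [0.4422, 0.3127, 0.17]
orientation: [2.028, 2.398, 0.003]
force: [0.2, -0.6, -0.6]
opening: 0.0899
gripper_force: 0.0
```

```bash
python3 -c "
from h import *
go(.4425,.311,.168)"
```

```text
t 12.125 row dx -0.0017 dy 0.0000 dz 0.0020 yaw 0.0012 tilt [0.002 0.001] pos [0.4422 0.3127 0.17  ] F [ 0.2 -0.6 -0.6] op 0.08987320982092722 0.0
```

Request:
carry_out(
  grip_force=35,
  moves=[
    {"jaw": 0.075,"dx": -0.001,"dy": 0,"dz": 0.001,"yaw": 0},
    {"jaw": 0.06,"dx": 0,"dy": 0,"dz": 0,"yaw": 0},
    {"jaw": 0.045,"dx": 0,"dy": 0,"dz": 0,"yaw": 0},
    {"jaw": 0.04,"dx": 0,"dy": 0,"dz": 0,"yaw": 0},
    {"jaw": 0.04,"dx": 0,"dy": 0,"dz": 0,"yaw": 0},
    {"jaw": 0.04,"dx": 0,"dy": 0,"dz": 0,"yaw": 0},
    {"jaw": 0.04,"dx": 0,"dy": 0,"dz": 0,"yaw": 0},
  ],
)

```text
t: 13.0
tool_pos: [0.4416, 0.3113, 0.1675]
orientation: [-2.028, -2.399, 0.0]
force: [-0.0, -0.4, -0.6]
opening: 0.0497
gripper_force: 35.0
```

```bash
python3 -c "
from h import *
go(.4425,.311,.168)"
```

```text
t 13.0 row dx -0.0004 dy 0.0009 dz -0.0005 yaw 0.0012 tilt [-0. -0.] pos [0.4416 0.3113 0.1675] F [-0.  -0.4 -0.6] op 0.04972564497154636 34.99922586895991
```

Request:
carry_out(
  moves=[
    {"jaw": 0.04,"dx": 0,"dy": 0,"dz": -0.01,"yaw": 0},
    {"jaw": 0.04,"dx": 0,"dy": 0,"dz": -0.025,"yaw": 0},
    {"jaw": 0.04,"dx": 0,"dy": 0,"dz": -0.03,"yaw": 0},
    {"jaw": 0.04,"dx": 0,"dy": 0,"dz": -0.035,"yaw": 0},
    {"jaw": 0.04,"dx": 0,"dy": 0,"dz": 0,"yaw": 0},
    {"jaw": 0.04,"dx": 0,"dy": 0,"dz": 0,"yaw": 0},
  ],
)

```text
t: 13.75
tool_pos: [0.4411, 0.311, 0.2661]
orientation: [-2.028, -2.398, 0.003]
force: [-0.5, 0.3, -5.1]
opening: 0.0499
gripper_force: 35.0
```

```bash
python3 -c "
from h import *
go(.6632,-.1812,.27)
a=snap('side','side3.png')"
```

```text
t 13.75 row dx -0.5221 dy 0.1378 dz -0.0039 yaw 0.0012 tilt [-0.002 -0.001] pos [0.4411 0.311  0.2661] F [-0.5  0.3 -5.1] op 0.04994135241851812 34.99880228599068
```

View pics/side3.png

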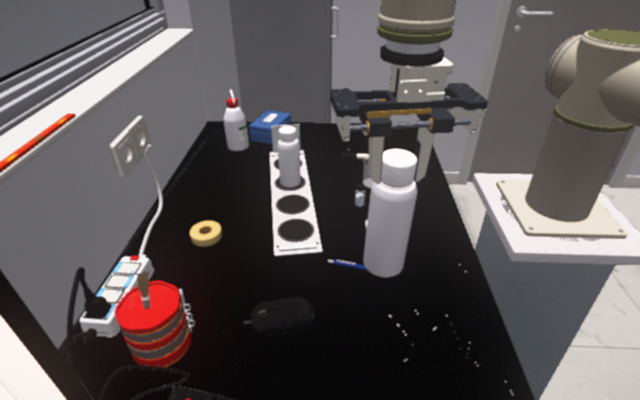

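The large bottle hangs upright in the grip with its cap at (400,165), and the small bottle stands on mat_2 at (288,155).

Request:
carry_out(
  moves=[
    {"jaw": 0.04,"dx": -0.015,"dy": 0,"dz": -0.01,"yaw": 0},
    {"jaw": 0.04,"dx": -0.03,"dy": 0,"dz": 0,"yaw": 0},
    {"jaw": 0.04,"dx": -0.045,"dy": 0,"dz": 0,"yaw": 0},
    {"jaw": 0.04,"dx": -0.05,"dy": 0,"dz": 0,"yaw": 0},
    {"jaw": 0.04,"dx": -0.05,"dy": 0,"dz": 0,"yaw": 0},
    {"jaw": 0.04,"dx": -0.05,"dy": 0,"dz": 0,"yaw": 0},
    {"jaw": 0.04,"dx": -0.05,"dy": 0,"dz": 0,"yaw": 0},
    {"jaw": 0.04,"dx": -0.05,"dy": 0,"dz": 0,"yaw": 0},
  ],
)

```text
t: 14.8
tool_pos: [0.4975, -0.0264, 0.2774]
orientation: [-2.029, -2.398, 0.001]
force: [1.2, 0.1, -3.6]
opening: 0.0503
gripper_force: 35.0
```

Request:
carry_out(
  moves=[
    {"jaw": 0.04,"dx": -0.05,"dy": 0,"dz": 0,"yaw": 0},
    {"jaw": 0.04,"dx": -0.05,"dy": 0,"dz": 0,"yaw": 0},
    {"jaw": 0.04,"dx": -0.05,"dy": 0,"dz": 0,"yaw": 0},
    {"jaw": 0.04,"dx": -0.03,"dy": 0,"dz": 0,"yaw": 0},
    {"jaw": 0.04,"dx": 0,"dy": 0,"dz": 0,"yaw": 0},
    {"jaw": 0.04,"dx": 0,"dy": 0,"dz": 0,"yaw": 0},
  ],
)

```text
t: 15.55
tool_pos: [0.5274, -0.2015, 0.2772]
orientation: [-2.028, -2.397, 0.0]
force: [-0.1, 1.0, -3.9]
opening: 0.0502
gripper_force: 35.0
```

```bash
python3 -c "
from h import *
go(.6632,-.1812,.1735)"
```

```text
t 15.55 row dx -0.0024 dy 0.1373 dz 0.1037 yaw 0.0006 tilt [-0.001  0.001] pos [ 0.5274 -0.2015  0.2772] F [-0.1  1.  -3.9] op 0.05016527326956355 34.99886469449848
```

Request:
carry_out(
  moves=[
    {"jaw": 0.04,"dx": -0.002,"dy": 0.02,"dz": 0,"yaw": 0},
    {"jaw": 0.04,"dx": 0,"dy": 0.035,"dz": 0,"yaw": 0},
    {"jaw": 0.04,"dx": 0,"dy": 0.04,"dz": 0,"yaw": 0},
    {"jaw": 0.04,"dx": 0,"dy": 0.03,"dz": 0,"yaw": 0},
    {"jaw": 0.04,"dx": 0,"dy": 0.012,"dz": 0,"yaw": 0},
    {"jaw": 0.04,"dx": 0,"dy": 0,"dz": 0.02,"yaw": 0},
    {"jaw": 0.04,"dx": 0,"dy": 0,"dz": 0.02,"yaw": 0},
    {"jaw": 0.04,"dx": 0,"dy": 0,"dz": 0.02,"yaw": 0},
  ],
)

```text
t: 16.55
tool_pos: [0.6622, -0.1804, 0.2151]
orientation: [-2.027, -2.397, 0.001]
force: [0.5, -0.1, -4.6]
opening: 0.0498
gripper_force: 35.0
```

Request:
carry_out(
  moves=[
    {"jaw": 0.04,"dx": 0,"dy": 0,"dz": 0.01,"yaw": 0},
    {"jaw": 0.04,"dx": 0,"dy": 0,"dz": 0.01,"yaw": 0},
    {"jaw": 0.04,"dx": 0,"dy": 0,"dz": 0,"yaw": 0},
    {"jaw": 0.04,"dx": 0,"dy": 0,"dz": 0,"yaw": 0},
  ],
)

```text
t: 17.05
tool_pos: [0.6639, -0.1809, 0.1985]
orientation: [2.028, 2.398, 0.001]
force: [0.5, -0.4, -3.5]
opening: 0.0501
gripper_force: 35.0
```

```bash
python3 -c "
from h import *
go(.6632,-.1812,.1735)"
```

```text
t 17.05 row dx -0.0002 dy -0.0007 dz 0.0250 yaw 0.0012 tilt [ 0.001 -0.   ] pos [ 0.6639 -0.1809  0.1985] F [ 0.5 -0.4 -3.5] op 0.05009119124826172 34.99892771418672
```

Request:
carry_out(
  moves=[
    {"jaw": 0.04,"dx": 0,"dy": 0,"dz": 0.01,"yaw": 0},
    {"jaw": 0.04,"dx": 0,"dy": 0,"dz": 0.008,"yaw": 0},
    {"jaw": 0.04,"dx": 0,"dy": 0,"dz": 0.004,"yaw": 0},
    {"jaw": 0.04,"dx": 0,"dy": 0,"dz": 0,"yaw": 0},
    {"jaw": 0.04,"dx": 0,"dy": 0,"dz": 0,"yaw": 0},
    {"jaw": 0.04,"dx": 0,"dy": 0,"dz": 0,"yaw": 0},
  ],
)

```text
t: 17.8
tool_pos: [0.6637, -0.1807, 0.176]
orientation: [2.028, 2.399, 0.0]
force: [0.4, 0.8, -4.3]
opening: 0.0503
gripper_force: 35.0
```

```bash
python3 -c "
from h import *
go(.6632,-.1812,.1735)"
```

```text
t 17.8 row dx -0.0004 dy -0.0006 dz 0.0025 yaw 0.0012 tilt [ 0.001 -0.   ] pos [ 0.6637 -0.1807  0.176 ] F [ 0.4  0.8 -4.3] op 0.05027432793515307 34.998913644813
```

Request:
carry_out(
  moves=[
    {"jaw": 0.04,"dx": 0,"dy": 0,"dz": 0.002,"yaw": 0},
    {"jaw": 0.04,"dx": 0,"dy": 0,"dz": 0.001,"yaw": 0},
    {"jaw": 0.04,"dx": 0,"dy": 0,"dz": 0,"yaw": 0},
    {"jaw": 0.04,"dx": 0,"dy": 0,"dz": 0,"yaw": 0},
  ],
)

```text
t: 18.3
tool_pos: [0.6639, -0.181, 0.1738]
orientation: [2.028, 2.398, 0.001]
force: [-1.5, -1.9, 5.6]
opening: 0.0499
gripper_force: 35.0
```

Request:
carry_out(
  moves=[
    {"jaw": 0.055,"dx": 0,"dy": 0,"dz": 0,"yaw": 0},
    {"jaw": 0.075,"dx": 0,"dy": 0,"dz": 0,"yaw": 0},
    {"jaw": 0.09,"dx": 0,"dy": 0,"dz": 0,"yaw": 0},
    {"jaw": 0.09,"dx": 0,"dy": 0,"dz": 0,"yaw": 0},
    {"jaw": 0.09,"dx": 0,"dy": 0,"dz": -0.03,"yaw": 0},
    {"jaw": 0.09,"dx": 0,"dy": 0,"dz": -0.05,"yaw": 0},
    {"jaw": 0.09,"dx": 0,"dy": 0,"dz": -0.05,"yaw": 0},
    {"jaw": 0.09,"dx": 0,"dy": 0,"dz": 0,"yaw": 0},
  ],
)

```text
t: 19.3
tool_pos: [0.6656, -0.1813, 0.3095]
orientation: [2.022, 2.392, 0.006]
force: [0.2, -1.1, -0.2]
opening: 0.0901
gripper_force: 0.0
```

```bash
python3 -c "
from h import *
go(.4311,-.0933,.3)"
```

```text
t 19.3 row dx 0.1255 dy -0.2168 dz 0.0095 yaw 0.0014 tilt [ 0.01  -0.003] pos [ 0.6656 -0.1813  0.3095] F [ 0.2 -1.1 -0.2] op 0.09013016616197853 0.0
```

Request:
carry_out(
  moves=[
    {"jaw": 0.09,"dx": 0,"dy": -0.04,"dz": 0,"yaw": 0},
    {"jaw": 0.09,"dx": 0.02,"dy": -0.05,"dz": 0,"yaw": 0},
    {"jaw": 0.09,"dx": 0.045,"dy": -0.05,"dz": 0,"yaw": 0},
    {"jaw": 0.09,"dx": 0.045,"dy": -0.05,"dz": 0.02,"yaw": 0},
    {"jaw": 0.09,"dx": 0.015,"dy": -0.027,"dz": 0.04,"yaw": 0},
    {"jaw": 0.09,"dx": 0,"dy": 0,"dz": 0.05,"yaw": 0},
    {"jaw": 0.09,"dx": 0,"dy": 0,"dz": 0.05,"yaw": 0},
    {"jaw": 0.09,"dx": 0,"dy": 0,"dz": 0,"yaw": 0},
  ],
)

```text
t: 20.3
tool_pos: [0.4352, -0.0986, 0.1402]
orientation: [-2.023, -2.393, 0.005]
force: [-0.9, -0.8, -0.5]
opening: 0.0898
gripper_force: 0.0
```

Request:
carry_out(
  moves=[
    {"jaw": 0.09,"dx": 0,"dy": 0,"dz": 0,"yaw": 0},
    {"jaw": 0.09,"dx": 0,"dy": 0,"dz": 0,"yaw": 0},
  ],
)

```text
t: 20.55
tool_pos: [0.4406, -0.1006, 0.1474]
orientation: [2.026, 2.396, 0.002]
force: [1.3, 0.3, 0.4]
opening: 0.09
gripper_force: 0.0
```

```bash
python3 -c "
from h import *
go(.4311,-.0933,.021)"
```

```text
t 20.55 row dx 0.0087 dy -0.0082 dz 0.1264 yaw 0.0012 tilt [ 0.004 -0.001] pos [ 0.4406 -0.1006  0.1474] F [1.3 0.3 0.4] op 0.0899759559028564 0.0
```

Request:
carry_out(
  moves=[
    {"jaw": 0.09,"dx": 0.008,"dy": -0.008,"dz": 0,"yaw": 0},
    {"jaw": 0.09,"dx": 0,"dy": 0,"dz": 0.02,"yaw": 0},
    {"jaw": 0.09,"dx": 0,"dy": 0,"dz": 0.02,"yaw": 0},
    {"jaw": 0.09,"dx": 0,"dy": 0,"dz": 0.02,"yaw": 0},
    {"jaw": 0.09,"dx": 0,"dy": 0,"dz": 0.02,"yaw": 0},
    {"jaw": 0.09,"dx": 0,"dy": 0,"dz": 0.02,"yaw": 0},
    {"jaw": 0.09,"dx": 0,"dy": 0,"dz": 0.02,"yaw": 0},
    {"jaw": 0.09,"dx": 0,"dy": 0,"dz": 0,"yaw": 0},
  ],
)

```text
t: 21.55
tool_pos: [0.4285, -0.0928, 0.0241]
orientation: [-2.027, -2.397, 0.001]
force: [-0.2, -0.2, 0.3]
opening: 0.0903
gripper_force: 0.0
```

Request:
carry_out(
  moves=[
    {"jaw": 0.09,"dx": 0,"dy": 0,"dz": 0,"yaw": 0},
    {"jaw": 0.09,"dx": 0,"dy": 0,"dz": 0,"yaw": 0},
  ],
)

```text
t: 21.8
tool_pos: [0.4307, -0.0937, 0.0261]
orientation: [2.027, 2.398, 0.001]
force: [-0.5, 0.7, 0.3]
opening: 0.0902
gripper_force: 0.0
```

```bash
python3 -c "
from h import *
go(.4311,-.0933,.021)"
```

```text
t 21.8 row dx 0.0003 dy 0.0005 dz 0.0051 yaw 0.0013 tilt [ 0.002 -0.001] pos [ 0.4307 -0.0937  0.0261] F [-0.5  0.7  0.3] op 0.09015765345245196 0.0
```

Request:
carry_out(
  grip_force=10,
  moves=[
    {"jaw": 0.075,"dx": 0,"dy": 0,"dz": 0.005,"yaw": 0},
    {"jaw": 0.06,"dx": 0,"dy": 0,"dz": 0,"yaw": 0},
    {"jaw": 0.05,"dx": 0,"dy": 0,"dz": 0,"yaw": 0},
    {"jaw": 0.04,"dx": 0,"dy": 0,"dz": 0,"yaw": 0},
    {"jaw": 0.04,"dx": 0,"dy": 0,"dz": 0,"yaw": 0},
    {"jaw": 0.04,"dx": 0,"dy": 0,"dz": 0,"yaw": 0},
    {"jaw": 0.04,"dx": 0,"dy": 0,"dz": 0,"yaw": 0},
  ],
)

```text
t: 22.68
tool_pos: [0.4298, -0.0934, 0.0198]
orientation: [2.028, 2.399, 0.0]
force: [0.7, -0.3, -0.3]
opening: 0.0512
gripper_force: 10.0
```

```bash
python3 -c "
from h import *
go(.63,.016,.1)"
```

```text
t 22.675 row dx 0.0749 dy 0.2155 dz -0.0802 yaw 0.0012 tilt [ 0. -0.] pos [ 0.4298 -0.0934  0.0198] F [ 0.7 -0.3 -0.3] op 0.05120628451938021 9.999870854371693
```

Request:
carry_out(
  moves=[
    {"jaw": 0.04,"dx": 0,"dy": 0,"dz": -0.015,"yaw": 0},
    {"jaw": 0.04,"dx": 0,"dy": 0,"dz": -0.03,"yaw": 0},
    {"jaw": 0.04,"dx": 0,"dy": 0,"dz": -0.035,"yaw": 0},
    {"jaw": 0.04,"dx": 0,"dy": 0,"dz": -0.03,"yaw": 0},
    {"jaw": 0.04,"dx": 0,"dy": 0,"dz": 0,"yaw": 0},
    {"jaw": 0.04,"dx": 0,"dy": 0,"dz": 0,"yaw": 0},
  ],
)

```text
t: 23.42
tool_pos: [0.4294, -0.0933, 0.1293]
orientation: [-2.028, -2.399, 0.0]
force: [-1.1, -0.4, -1.0]
opening: 0.0511
gripper_force: 10.0
```

```bash
python3 -c "
from h import *
go(.63,.016,.1)
a=snap('side','side4.png')"
```

```text
t 23.425 row dx 0.0747 dy 0.2159 dz 0.0293 yaw 0.0013 tilt [-0.  0.] pos [ 0.4294 -0.0933  0.1293] F [-1.1 -0.4 -1. ] op 0.05107885706442203 9.999917099776212
```

View pics/side4.png

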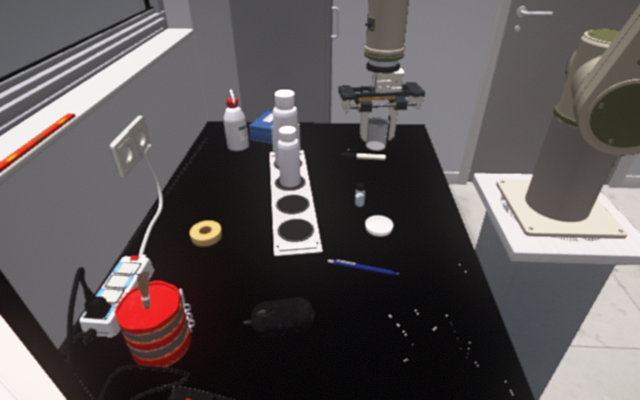

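The beaker is held upright at (376,135). Both bottles stand on their mats and the vial at (360,195) is unmoved.

Request:
carry_out(
  moves=[
    {"jaw": 0.04,"dx": 0.02,"dy": 0,"dz": 0,"yaw": 0},
    {"jaw": 0.04,"dx": 0.035,"dy": 0.01,"dz": 0,"yaw": 0},
    {"jaw": 0.04,"dx": 0.02,"dy": 0.035,"dz": 0,"yaw": 0},
    {"jaw": 0.04,"dx": 0,"dy": 0.045,"dz": 0,"yaw": 0},
    {"jaw": 0.04,"dx": 0,"dy": 0.05,"dz": 0,"yaw": 0},
    {"jaw": 0.04,"dx": 0,"dy": 0.045,"dz": 0,"yaw": 0},
    {"jaw": 0.04,"dx": 0,"dy": 0.03,"dz": 0,"yaw": 0},
    {"jaw": 0.04,"dx": 0,"dy": 0,"dz": 0,"yaw": 0},
  ],
)

```text
t: 24.48
tool_pos: [0.6293, 0.0167, 0.1271]
orientation: [-2.026, -2.397, 0.003]
force: [0.0, -0.1, -1.1]
opening: 0.0509
gripper_force: 10.0
```

Request:
carry_out(
  moves=[
    {"jaw": 0.04,"dx": 0,"dy": 0,"dz": 0.02,"yaw": 0},
    {"jaw": 0.04,"dx": 0,"dy": 0,"dz": 0.02,"yaw": 0},
    {"jaw": 0.04,"dx": 0,"dy": 0,"dz": 0.02,"yaw": 0},
    {"jaw": 0.04,"dx": 0,"dy": 0,"dz": 0.01,"yaw": 0},
    {"jaw": 0.04,"dx": 0,"dy": 0,"dz": 0,"yaw": 0},
    {"jaw": 0.04,"dx": 0,"dy": 0,"dz": 0,"yaw": 0},
    {"jaw": 0.04,"dx": 0,"dy": 0,"dz": 0,"yaw": 0},
  ],
)

```text
t: 25.35
tool_pos: [0.6301, 0.0163, 0.0609]
orientation: [2.027, 2.398, 0.002]
force: [0.4, 0.2, -0.4]
opening: 0.0514
gripper_force: 10.0
```

```bash
python3 -c "
from h import *
go(.63,.016,.026)"
```

```text
t 25.35 row dx -0.0002 dy -0.0002 dz 0.0349 yaw 0.0012 tilt [ 0.002 -0.   ] pos [0.6301 0.0163 0.0609] F [ 0.4  0.2 -0.4] op 0.0513596891571478 10.00001819600584
```

Request:
carry_out(
  moves=[
    {"jaw": 0.04,"dx": 0,"dy": 0,"dz": 0.015,"yaw": 0},
    {"jaw": 0.04,"dx": 0,"dy": 0,"dz": 0.01,"yaw": 0},
    {"jaw": 0.04,"dx": 0,"dy": 0,"dz": 0.006,"yaw": 0},
    {"jaw": 0.04,"dx": 0,"dy": 0,"dz": 0.002,"yaw": 0},
    {"jaw": 0.04,"dx": 0,"dy": 0,"dz": 0,"yaw": 0},
    {"jaw": 0.04,"dx": 0,"dy": 0,"dz": 0,"yaw": 0},
    {"jaw": 0.04,"dx": 0,"dy": 0,"dz": 0,"yaw": 0},
  ],
)

```text
t: 26.22
tool_pos: [0.6296, 0.0163, 0.0272]
orientation: [2.028, 2.399, 0.001]
force: [0.8, 0.1, -1.7]
opening: 0.0513
gripper_force: 10.0
```

```bash
python3 -c "
from h import *
go(.63,.016,.026)"
```

```text
t 26.225 row dx -0.0003 dy 0.0003 dz 0.0012 yaw 0.0013 tilt [ 0.001 -0.   ] pos [0.6296 0.0163 0.0272] F [ 0.8  0.1 -1.7] op 0.05133255169773947 9.999889257887844
```

Request:
carry_out(
  moves=[
    {"jaw": 0.04,"dx": 0,"dy": 0,"dz": 0.001,"yaw": 0},
    {"jaw": 0.04,"dx": 0,"dy": 0,"dz": 0,"yaw": 0},
    {"jaw": 0.055,"dx": 0,"dy": 0,"dz": 0,"yaw": 0},
    {"jaw": 0.075,"dx": 0,"dy": 0,"dz": 0,"yaw": 0},
    {"jaw": 0.09,"dx": 0,"dy": 0,"dz": 0,"yaw": 0},
    {"jaw": 0.09,"dx": 0,"dy": 0,"dz": 0,"yaw": 0},
    {"jaw": 0.09,"dx": 0,"dy": 0,"dz": -0.03,"yaw": 0},
    {"jaw": 0.09,"dx": 0,"dy": 0,"dz": -0.05,"yaw": 0},
  ],
)

```text
t: 27.22
tool_pos: [0.6272, 0.0164, 0.104]
orientation: [-2.026, -2.396, 0.005]
force: [1.0, -0.4, 0.6]
opening: 0.0897
gripper_force: 0.0
```

Request:
carry_out(
  moves=[
    {"jaw": 0.09,"dx": 0,"dy": 0,"dz": -0.05,"yaw": 0},
    {"jaw": 0.09,"dx": 0.03,"dy": -0.04,"dz": 0,"yaw": 0},
    {"jaw": 0.09,"dx": 0.04,"dy": -0.05,"dz": 0,"yaw": 0},
    {"jaw": 0.09,"dx": 0.03,"dy": -0.05,"dz": 0,"yaw": 0},
    {"jaw": 0.09,"dx": 0.011,"dy": -0.047,"dz": 0.02,"yaw": 0},
    {"jaw": 0.09,"dx": 0,"dy": 0,"dz": 0.03,"yaw": 0},
    {"jaw": 0.09,"dx": 0,"dy": 0,"dz": 0,"yaw": 0},
    {"jaw": 0.09,"dx": 0,"dy": 0,"dz": 0,"yaw": 0},
  ],
)

```text
t: 28.22
tool_pos: [0.4287, 0.0939, 0.1069]
orientation: [2.028, 2.398, 0.001]
force: [-0.2, 0.6, -0.0]
opening: 0.09
gripper_force: 0.0
```

```bash
python3 -c "
from h import *
go(.4272,.0948,.006)"
```

```text
t 28.225 row dx 0.0011 dy -0.0014 dz 0.1009 yaw 0.0010 tilt [0.001 0.   ] pos [0.4287 0.0939 0.1069] F [-0.2  0.6 -0. ] op 0.09003047017680953 0.0
```

Request:
carry_out(
  moves=[
    {"jaw": 0.09,"dx": 0.001,"dy": -0.001,"dz": 0.02,"yaw": 0},
    {"jaw": 0.09,"dx": 0,"dy": 0,"dz": 0.025,"yaw": 0},
    {"jaw": 0.09,"dx": 0,"dy": 0,"dz": 0.025,"yaw": 0},
    {"jaw": 0.09,"dx": 0,"dy": 0,"dz": 0.015,"yaw": 0},
    {"jaw": 0.09,"dx": 0,"dy": 0,"dz": 0.006,"yaw": 0},
    {"jaw": 0.09,"dx": 0,"dy": 0,"dz": 0,"yaw": 0},
    {"jaw": 0.09,"dx": 0,"dy": 0,"dz": 0,"yaw": 0},
    {"jaw": 0.09,"dx": 0,"dy": 0,"dz": 0,"yaw": 0},
  ],
)

```text
t: 29.22
tool_pos: [0.4273, 0.0948, 0.0155]
orientation: [2.028, 2.398, 0.002]
force: [-0.1, 0.1, -0.2]
opening: 0.0901
gripper_force: 0.0
```

```bash
python3 -c "
from h import *
go(.4272,.0948,.005)"
```

```text
t 29.225 row dx -0.0000 dy -0.0001 dz 0.0105 yaw 0.0013 tilt [0.001 0.   ] pos [0.4273 0.0948 0.0155] F [-0.1  0.1 -0.2] op 0.09013953837238523 0.0
```

Request:
carry_out(
  grip_force=8,
  moves=[
    {"jaw": 0.09,"dx": 0,"dy": 0,"dz": 0.008,"yaw": 0},
    {"jaw": 0.09,"dx": 0,"dy": 0,"dz": 0.003,"yaw": 0},
    {"jaw": 0.075,"dx": 0,"dy": 0,"dz": 0,"yaw": 0},
    {"jaw": 0.065,"dx": 0,"dy": 0,"dz": 0,"yaw": 0},
    {"jaw": 0.055,"dx": 0,"dy": 0,"dz": 0,"yaw": 0},
    {"jaw": 0.05,"dx": 0,"dy": 0,"dz": 0,"yaw": 0},
    {"jaw": 0.05,"dx": 0,"dy": 0,"dz": 0,"yaw": 0},
    {"jaw": 0.05,"dx": 0,"dy": 0,"dz": 0,"yaw": 0},
  ],
)

```text
t: 30.22
tool_pos: [0.4268, 0.0948, 0.0039]
orientation: [2.028, 2.399, 0.0]
force: [0.0, -0.1, 0.3]
opening: 0.0572
gripper_force: 8.0
```

```bash
python3 -c "
from h import *
go(.4272,.0948,.005)"
```

```text
t 30.225 row dx -0.0000 dy 0.0004 dz -0.0011 yaw 0.0012 tilt [0. 0.] pos [0.4268 0.0948 0.0039] F [ 0.  -0.1  0.3] op 0.057171048385011386 8.000017942176783
```

Request:
carry_out(
  moves=[
    {"jaw": 0.05,"dx": 0,"dy": 0,"dz": -0.01,"yaw": 0},
    {"jaw": 0.05,"dx": 0,"dy": 0,"dz": -0.02,"yaw": 0},
    {"jaw": 0.05,"dx": 0,"dy": 0,"dz": -0.03,"yaw": 0},
    {"jaw": 0.05,"dx": 0,"dy": 0,"dz": -0.03,"yaw": 0},
    {"jaw": 0.05,"dx": 0,"dy": 0,"dz": 0,"yaw": 0},
    {"jaw": 0.05,"dx": 0,"dy": 0,"dz": 0,"yaw": 0},
  ],
)

```text
t: 30.98
tool_pos: [0.4263, 0.0947, 0.0933]
orientation: [-2.028, -2.399, 0.0]
force: [0.3, -0.3, 0.3]
opening: 0.0565
gripper_force: 8.0
```

```bash
python3 -c "
from h import *
go(.6135,.1149,.1)
a=snap('side','side5.png')
cv2.imwrite('pics/s5.png',cv2.resize(a[60:300,220:480],None,fx=2,fy=2)[:,:,::-1])"
```

```text
t 30.975 row dx -0.0110 dy 0.1880 dz -0.0067 yaw 0.0013 tilt [-0. -0.] pos [0.4263 0.0947 0.0933] F [ 0.3 -0.3  0.3] op 0.05648253202375833 8.000017447775463
```

View pics/s5.png

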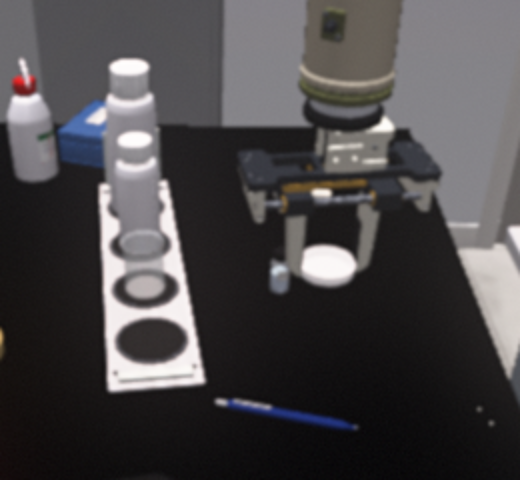

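The dish is held level at (328,265) in the crop. The beaker stands on mat_1 and the vial is unmoved.

Request:
carry_out(
  moves=[
    {"jaw": 0.05,"dx": -0.003,"dy": 0.02,"dz": 0,"yaw": 0},
    {"jaw": 0.05,"dx": -0.003,"dy": 0.035,"dz": 0,"yaw": 0},
    {"jaw": 0.05,"dx": -0.003,"dy": 0.045,"dz": 0,"yaw": 0},
    {"jaw": 0.05,"dx": -0.002,"dy": 0.045,"dz": 0,"yaw": 0},
    {"jaw": 0.05,"dx": 0,"dy": 0.03,"dz": 0,"yaw": 0},
    {"jaw": 0.05,"dx": 0,"dy": 0.013,"dz": 0,"yaw": 0},
    {"jaw": 0.05,"dx": 0,"dy": 0,"dz": 0.02,"yaw": 0},
    {"jaw": 0.05,"dx": 0,"dy": 0,"dz": 0.02,"yaw": 0},
  ],
)

```text
t: 32.02
tool_pos: [0.612, 0.1149, 0.0507]
orientation: [-2.027, -2.397, 0.004]
force: [-0.5, -0.8, 0.1]
opening: 0.0571
gripper_force: 8.0
```

Request:
carry_out(
  moves=[
    {"jaw": 0.05,"dx": 0,"dy": 0,"dz": 0.01,"yaw": 0},
    {"jaw": 0.05,"dx": 0,"dy": 0,"dz": 0.01,"yaw": 0},
    {"jaw": 0.05,"dx": 0,"dy": 0,"dz": 0,"yaw": 0},
    {"jaw": 0.05,"dx": 0,"dy": 0,"dz": 0,"yaw": 0},
    {"jaw": 0.05,"dx": 0,"dy": 0,"dz": 0,"yaw": 0},
  ],
)

```text
t: 32.65
tool_pos: [0.6145, 0.1152, 0.0347]
orientation: [2.028, 2.398, 0.002]
force: [-0.0, 0.1, -0.6]
opening: 0.0568
gripper_force: 8.0
```

```bash
python3 -c "
from h import *
go(.6135,.1149,.01)"
```

```text
t 32.65 row dx -0.0002 dy -0.0010 dz 0.0247 yaw 0.0012 tilt [0.001 0.   ] pos [0.6145 0.1152 0.0347] F [-0.   0.1 -0.6] op 0.056826428972331866 7.999950079538394
```

Request:
carry_out(
  moves=[
    {"jaw": 0.05,"dx": 0,"dy": -0.001,"dz": 0.01,"yaw": 0},
    {"jaw": 0.05,"dx": 0,"dy": 0,"dz": 0.008,"yaw": 0},
    {"jaw": 0.05,"dx": 0,"dy": 0,"dz": 0.004,"yaw": 0},
    {"jaw": 0.05,"dx": 0,"dy": 0,"dz": 0,"yaw": 0},
    {"jaw": 0.05,"dx": 0,"dy": 0,"dz": 0,"yaw": 0},
    {"jaw": 0.05,"dx": 0,"dy": 0,"dz": 0,"yaw": 0},
  ],
)

```text
t: 33.4
tool_pos: [0.6132, 0.115, 0.0122]
orientation: [2.028, 2.399, 0.001]
force: [-0.3, 0.1, -1.2]
opening: 0.0573
gripper_force: 8.0
```

```bash
python3 -c "
from h import *
go(.6135,.1149,.01)"
```

```text
t 33.4 row dx -0.0002 dy 0.0003 dz 0.0022 yaw 0.0012 tilt [0.001 0.   ] pos [0.6132 0.115  0.0122] F [-0.3  0.1 -1.2] op 0.05727271514126789 7.999991340329871
```

Request:
carry_out(
  moves=[
    {"jaw": 0.05,"dx": 0,"dy": 0,"dz": 0.002,"yaw": 0},
    {"jaw": 0.05,"dx": 0,"dy": 0,"dz": 0,"yaw": 0},
    {"jaw": 0.06,"dx": 0,"dy": 0,"dz": 0,"yaw": 0},
    {"jaw": 0.075,"dx": 0,"dy": 0,"dz": 0,"yaw": 0},
    {"jaw": 0.09,"dx": 0,"dy": 0,"dz": 0,"yaw": 0},
    {"jaw": 0.09,"dx": 0,"dy": 0,"dz": 0,"yaw": 0},
    {"jaw": 0.09,"dx": 0,"dy": 0,"dz": -0.03,"yaw": 0},
    {"jaw": 0.09,"dx": 0,"dy": 0,"dz": -0.05,"yaw": 0},
  ],
)

```text
t: 34.4
tool_pos: [0.6107, 0.1147, 0.088]
orientation: [-2.026, -2.396, 0.006]
force: [1.5, 0.1, -0.2]
opening: 0.0898
gripper_force: 0.0
```

Request:
carry_out(
  moves=[
    {"jaw": 0.09,"dx": 0,"dy": 0,"dz": -0.06,"yaw": 0},
    {"jaw": 0.09,"dx": 0.04,"dy": -0.03,"dz": -0.06,"yaw": 0},
    {"jaw": 0.09,"dx": 0.05,"dy": -0.04,"dz": 0,"yaw": 0},
    {"jaw": 0.09,"dx": 0.05,"dy": -0.04,"dz": 0,"yaw": 0},
    {"jaw": 0.09,"dx": 0.05,"dy": -0.05,"dz": 0,"yaw": 0},
    {"jaw": 0.09,"dx": 0.05,"dy": -0.05,"dz": 0,"yaw": 0},
    {"jaw": 0.09,"dx": 0.05,"dy": -0.03,"dz": 0,"yaw": 0},
    {"jaw": 0.09,"dx": 0,"dy": 0,"dz": 0,"yaw": 0},
  ],
)

```text
t: 35.4
tool_pos: [0.3482, 0.3451, 0.1981]
orientation: [-2.021, -2.404, -0.001]
force: [0.7, -0.2, 0.3]
opening: 0.0902
gripper_force: 0.0
```

```bash
python3 -c "
from h import *
a=snap('side','side6.png');b=snap('top','top6.png')
th=np.linspace(0,2*np.pi,60)
M=np.array([[.6632,-.1812],[.6467,-.0825],[.63,.016],[.6135,.1149]])
Z=[[(.006,.0335),(.211,.0255)],[(.006,.0275),(.156,.021)],[(.006,.026),(.073,.026)],[(.006,.03),(.019,.03)]]
T=cv2.resize(b,None,fx=4,fy=4);S=cv2.resize(a,None,fx=4,fy=4)
for I,n in((T,'top'),(S,'side')):
  for m,zz in zip(M,Z):
    for z,r in zz: cv2.polylines(I,[np.int32(proj(n,np.c_[m[0]+r*np.cos(th),m[1]+r*np.sin(th),z+0*th])*4+1.5)],True,(255,0,0),1)
o=np.vstack([T[570:870,1040:1690],np.pad(S[340:1040,1000:1350].transpose(1,0,2)[:,::-1][:300,:650],((0,0),(0,0),(0,0)))])
cv2.imwrite('pics/f.png',o[:,:,::-1]);print(o.shape)"
```

```text
(600, 650, 3)
```

View pics/f.png

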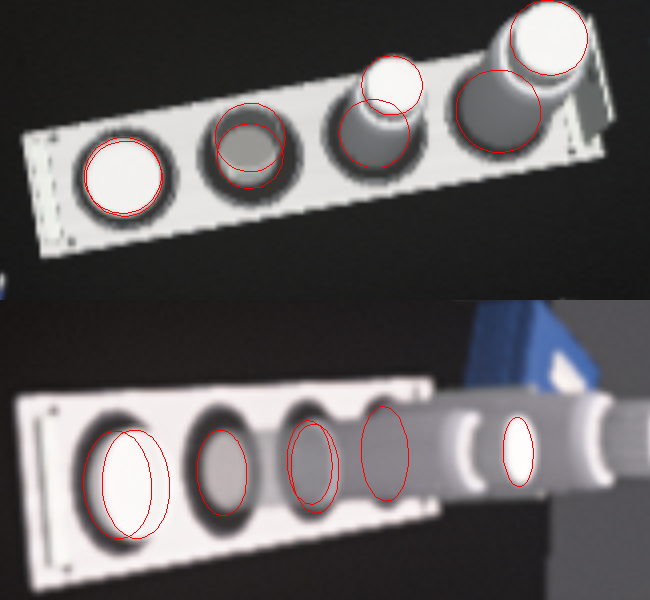

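View pics/side6.png

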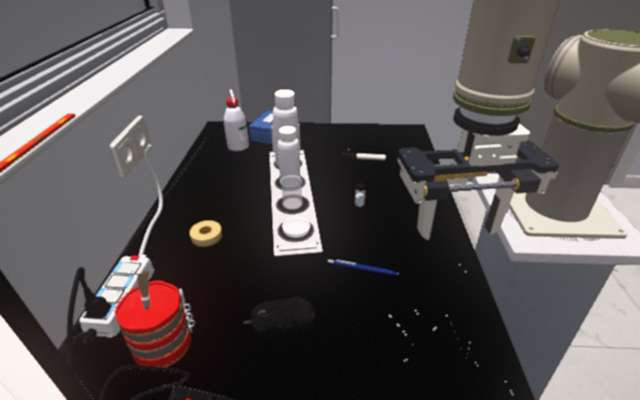

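In the top overlay, all four sit on the predicted circles, centred on their mats within about 1–2 mm: dish (124,177), beaker (248,150), small cap (392,85), large cap (548,38). The side view shows everything upright, the vial at (360,195) unmoved and the gripper clear.

```bash
python3 -c "
from plant import *
print(close_job())"
```

```text
the job is handed in; nothing more can be done
None
```

The job is handed in: from the end plate outward stand the large bottle, small bottle, beaker and petri dish, all upright and each centred on its mat to within about 2 mm by the cameras, with the vial where it was and about 36 s of the 128 s used.

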